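Close the board inspection fixture: plate onto its two pins, then the clamp

TASK

Take the aluminium hold-down plate by its red handle and fit it over the circuit board in the inspection fixture: lower it level and gently, feeling for the two locating pins, until both are through its holes and it lies fully home on the rails; do not force or drop it. Then turn the black clamp knob clockwise to its end stop so that the orange arm reaches over the plate, let go, and leave the other things on the bench where they are.

Things in the scene. Friction and masses are not known exactly. Their poses are not given: they have to be found in the camera images.
- fixture: Inspection fixture fixed to the bench. Blue base 24 mm high, x from -115 to +75 mm, y from -100 to +100; origin on the bench under the middle of its green circuit board, x pointing from the clamp knob to the board, z up. Two aluminium side rails (y -100..-56 and +56..+100, x -75..+75) are the plate's seat, their tops 30 mm above the bench.
- seat (a point): Point in the middle of the fixture at the height of the rail tops, 30 mm above the bench; axes as the fixture's. When fitted, the plate's origin is level with it, the plate's x and y axes lie along its x and y (either way round), and the plate's x offset from it is that of the pins.
- pin_search (a point): Point in the middle of the fixture at the height of the pin tops, 52 mm above the bench; axes as the fixture's. Two brass pins, 10 mm across, 1.5 mm chamfer on top, stand in the rails at y = -68 and +68. Both share one x, anywhere from -9 to +9 mm (a clamped adjuster); it is not reported: see or feel it. A plate that misses rests on the pin tops.
- plate: Aluminium hold-down plate, red handle, about 0.27 to 0.51 kg, 110 (x) x 170 (y) x 8 mm, loose, at the start lying level on a black foam rest 20 mm high. Origin: centre of its underside, z up. Through holes 12 mm wide at x = 0, y = -68 and +68 for the pins (slightly chamfered); the two long windows, 27 x 91 mm at x = -32 and +32, only show the board.
- plate_handle (a point): Middle of the plate's red handle bar, 43 mm above the plate's underside; axes as the plate's. The bar runs along y: 110 mm long, 16 mm wide (grip across x), 20 mm tall, on two posts at y = -45 and +45, with 25 mm free between plate and bar.
- clamp_grip (a point): Grip point on the axis of the clamp knob, 72 mm above the bench, at x = -95, y = 0 mm in the fixture's frame. The knob is a black bar 14 mm wide, 50 mm long, from 54 to 84 mm above the bench; it runs along this point's y (grip across x). Below it an orange arm, 40 to 48 mm above the bench, 16 mm wide, reaches 55 mm from the axis along +y. Both turn with the knob.
- clamp (a joint): Turn of the clamp knob in rad, growing clockwise seen from above. 0: open, orange arm along the fixture's +y, clear of the plate. 1.45: end stop, arm along the fixture's +x (7 degrees short), over the edge of the seated plate with 2 mm to spare. Starts at 0 to 0.2, stays where left; friction about 0.1 N m.
- capacitor_a: blue electronic capacitor can standing upright, 35 mm across, 46 mm tall; origin at the centre of its underside; bystander behind the fixture
- capacitor_b: a second blue capacitor can like capacitor_a; bystander behind the fixture
- solder_spool: grey metal spool (ring), 54 mm across, 36 mm tall; origin at the centre of its underside; bystander behind the plate's foam rest
- screwdriver: screwdriver with yellow handle, 190 mm long, lying near the back of the work area; bystander
- loupe: black magnifier, 48 mm across, 45 mm tall, standing; origin under its centre; bystander
- screw_tray: green open parts tray, 90 x 130 x 28 mm; origin under its centre; bystander

How it is judged:
By the outcome, as a careful person would: the job done as asked, in the order asked, and still so for the second after the job is handed in, with the robot touching nothing.
It also fails if it takes over 64 s, if anything falls off the work surface, if the arm or the gripper's body presses on something with over 40 N, if the wrist force passes 120 N, or if a joint passes its speed limit or range.

ROBOT

A 6-joint arm with a two-finger parallel gripper is mounted at the origin on the work surface. World frame = base frame: x ahead of the robot, y to its left, z up, the work surface at z = 0. Lengths are in m, angles in rad, forces in N, time in s.
With the tool pointing down it reaches from about 0.4 to 0.825 m from the base axis. Payload 7 kg.
Tool frame: the origin (TCP) lies on the centre line of the jaws, within the pads' length; the fingertips stand 22 mm ahead of it and the grasp point (between the pads) lies 3 mm ahead of it; z points along the fingers, y is the line along which they close (so a half turn about z gives the same grasp; the last joint's range is limited). The gripper opens to 88 mm and grips with 3 to 60 N. Pads are 19 mm wide; open, the fingers measure 130 mm over their backs; the gripper's body (78 mm by 193 mm) begins 47 mm behind the grasp point.
Start: joints at [-0.987, 0.359, 0.012, 0, -1.224, -0.288], TCP at [0.197, -0.646, 0.249] pointing down, gripper open.
Joint ranges: [-3.07, 3.07], [-1.43, 2.12], [-1.02, 1.25], [-3.03, 1.67], [-3.05, -0], [-3.03, 3.03]. Speed limits (rad/s): [2.39, 2.39, 3.01, 3.14, 3.14, 3.14].

INTERFACE

Orientations are given as [roll, pitch, yaw] about the fixed x, y, z axes, in that order (R = Rz(yaw) Ry(pitch) Rx(roll)).
In Python, from station import monitor, viewer, order gives the robot as it stands. The module is installed in compiled form; this text tells all that it offers.
- The arm moves only by the tool servo_tool, never from a script. Its argument "targets" is a list of rows, each an object with "angular": the turn, a rotation vector about the tool's x, y, z in degrees, a list of three; "xyz": the shift along the tool's x, y, z in cm, a list of three; "claw": the finger opening in cm, from 0 to 8.76. A call has 1 to 20 rows; each row shifts and turns the commanded pose from where the row before left it, along the tool's axes as they then stand; what a row does not reach is not made up. A row lasts 1/10 s, in which the tool goes at most 50 mm and 8.59 degrees, less where a joint would pass 70% of its speed; a pose out of reach is approached as far as the arm can. A call is refused whole if a number of a shift passes 5 or a number of a turn 8.59, either way. A call with a gripper value outside its range is refused whole. The fingers move at their own pace and stop on an object; "force" is the grip in N (left out, the last holds). Time passes only in rows, so rows that do not move let the fingers close. It gives the time, the measured TCP pose, the force, the opening and the grip force at its end, in the units of the state.
- monitor.get_state(): the state, without advancing time (a new reading comes with each control period).
- viewer.grab_frame(name): name is "side" or "top" or "wrist"; returns a dict with "color" (400x640x3 uint8, blue, green, red), "fovy" (degrees; the focal length in pixels is half the picture's height over the tangent of half this angle, whatever the lens; pixels are square), "cx", "cy" (the principal point, pixels), "R" (3x3) and "t" (3): a world point X has camera coordinates R X + t. Camera axes: x right, y down, z forward; pixel columns grow to the right and rows downward; lengths in m; the calibration is good to about 2 mm. A picture is of the moment at which its call begins. There is no depth.
- order.job_done(): hands the job in; it is judged then, once.
The state is a dict: "t": time; "q": joint angles; "qd": joint speeds; "joint_efforts": joint torques, N m; "eef_pos": TCP position; "ee_rot": TCP orientation; "force": force on the tool from outside, world axes, zero at the start; "moment": the same for the moment, N m; "width": finger opening in m; "gripper_force": force on a finger pad.
Only numpy, scipy, OpenCV 4.12 (cv2) and the standard library are available. Lean on these libraries where they do the work, as an engineer would, in place of code of your own. Each camera call takes 0.05 s, during which the arm holds its last target. There are 200 camera calls.

## Working session

There is one attempt and no reset: what is moved stays moved. The work goes in short steps, Python scripts to look and compute and a tool call to move; the robot and the scene stay as the last step left them, time stands still between calls to the robot, and variables do not carry over. Pictures are saved under pics/ and viewed, at most 10 in all, crops included, and the job is handed in when it is done.

Besides the shell and the picture viewer there is one more tool, called by a JSON object that holds its "op" and its "data". servo_tool: Moves the arm, as the interface text tells. Its arguments: {"type":"object","properties":{"targets":{"type":"array"},"force":{"type":"number"}},"required":["targets"]}

```bash
mkdir -p pics; cat > h.py <<'E'
import numpy as np, cv2
from station import monitor, viewer, order
def grab(n):
    f=viewer.grab_frame(n); f['f']=200/np.tan(np.radians(f['fovy'])/2); return f
def ray(f,u,v,z):
    R=np.array(f['R']);t=np.array(f['t']); c=-R.T@t
    d=R.T@np.array([(u-f['cx'])/f['f'],(v-f['cy'])/f['f'],1]); return c+d*(z-c[2])/d[2]
def proj(f,X):
    p=np.array(f['R'])@np.array(X)+np.array(f['t']); return p[0]/p[2]*f['f']+f['cx'],p[1]/p[2]*f['f']+f['cy']
def st():
    s=monitor.get_state(); print({k:np.round(s[k],4).tolist() for k in s}); return s
E
python3 - <<'E'
from h import *
st()
for n in('top','side'):
    f=grab(n); cv2.imwrite(f'pics/{n}0.png',f['color']); print(n,f['fovy'],f['cx'],f['cy'],-np.array(f['R']).T@f['t'])
    np.save(f'{n}0.npy',f,allow_pickle=True)
E
```

```text
{'t': 0.0, 'q': [-0.9869, 0.3594, 0.0111, -0.0004, -1.2241, -0.2881], 'qd': [0.0007, 0.0015, 0.0025, 0.0015, -0.0007, 0.0013], 'joint_efforts': [0.0006, -58.2715, 29.3049, 6.9969, 0.0068, -0.0002], 'eef_pos': [0.1966, -0.6453, 0.2476], 'ee_rot': [3.1399, -0.0001, -2.8459], 'force': [0.8351, 0.2486, 0.0909], 'moment': [-0.0187, -0.0357, -0.0214], 'gripper_force': 0.0, 'width': 0.0873}
top 55.607308731049315 325.3398714296137 200.83701559557946 [0.53905144 0.00286384 1.11091036]
side 46.79382292450791 315.34190632151535 197.86023178504732 [0.52899574 1.23760479 0.93358384]
```

View pics/top0.png

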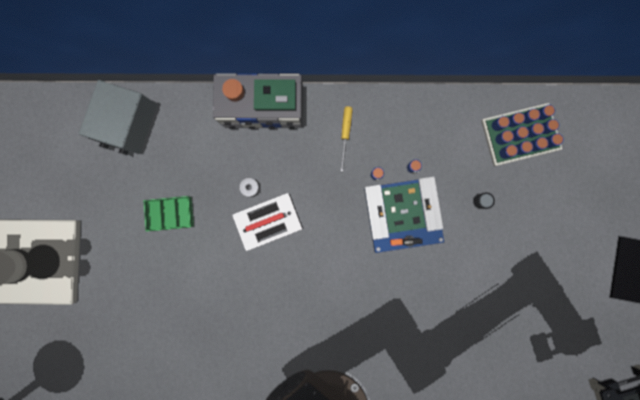

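View pics/side0.png

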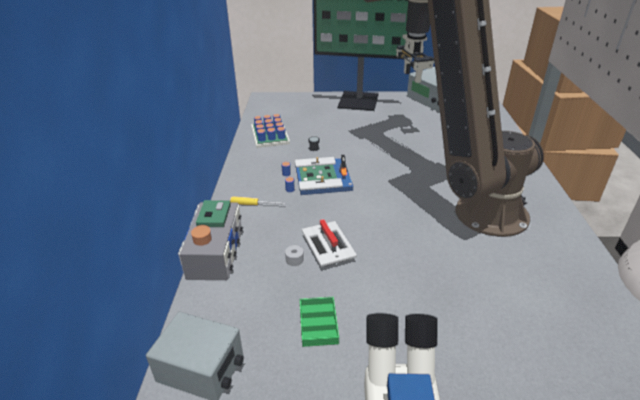

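The top view shows the plate with its red handle at (267,222) and the fixture at (404,213), with the knob side toward the robot. The fixture's x axis points roughly along +x in the world frame. The orange arm is at (397,242) and the black knob at (410,241).

```bash
python3 - <<'E'
from h import *
f=np.load('top0.npy',allow_pickle=True).item(); im=f['color']; hsv=cv2.cvtColor(im,cv2.COLOR_BGR2HSV)
def m(lo,hi,box,z,nm):
    k=cv2.inRange(hsv,np.array(lo),np.array(hi)); b=np.zeros_like(k); x0,y0,x1,y1=box; b[y0:y1,x0:x1]=k[y0:y1,x0:x1]
    p=np.argwhere(b)[:,::-1].astype(np.float32)
    P=np.array([ray(f,u,v,z)[:2] for u,v in p],np.float32)*1000
    r=cv2.minAreaRect(P); print(nm,len(p),'mean',P.mean(0),'rect',r, cv2.fitLine(P,cv2.DIST_L2,0,.01,.01)[:2].ravel())
m((0,150,90),(8,255,255),(235,200,300,245),.073,'handle')
m((170,150,90),(180,255,255),(235,200,300,245),.073,'handle2')
m((0,0,170),(180,50,255),(228,185,306,255),.028,'plate')
m((0,0,170),(180,50,255),(360,172,386,242),.030,'railL')
m((0,0,170),(180,50,255),(420,172,450,242),.030,'railR')
m((100,120,60),(125,255,255),(360,180,450,260),.024,'base')
m((5,150,120),(18,255,255),(380,232,425,252),.048,'orange')
m((0,0,0),(180,255,50),(395,232,428,252),.084,'knob')
cv2.imwrite('pics/c0.png',np.hstack([cv2.resize(im[170:260,360:450],(400,400),interpolation=2),cv2.resize(im[180:260,227:307],(400,400),interpolation=2)]))
E
```

```text
handle 105 mean [537.9778  178.74954] rect ((537.6400756835938, 179.30628967285156), (7.586661338806152, 105.46745300292969), 21.62868881225586) [ 0.36932307 -0.9293011 ]Traceback (most recent call last):
  File "<stdin>", line 9, in <module>
  File "<stdin>", line 7, in m
cv2.error: OpenCV(4.12.0) /io/opencv/modules/imgproc/src/convhull.cpp:143: error: (-215:Assertion failed) total >= 0 && (depth == CV_32F || depth == CV_32S) in function 'convexHull'
```

```bash
python3 - <<'E'
from h import *
f=np.load('top0.npy',allow_pickle=True).item(); im=f['color']; hsv=cv2.cvtColor(im,cv2.COLOR_BGR2HSV)
def m(lo,hi,box,z,nm):
    k=cv2.inRange(hsv,np.array(lo),np.array(hi)); b=np.zeros_like(k); x0,y0,x1,y1=box; b[y0:y1,x0:x1]=k[y0:y1,x0:x1]
    p=np.argwhere(b)[:,::-1].astype(np.float32)
    if len(p)<5: print(nm,'none'); return
    P=np.array([ray(f,u,v,z)[:2] for u,v in p],np.float32)*1000
    r=cv2.minAreaRect(P); print(nm,len(p),'mean',P.mean(0),'rect',np.round(np.hstack([r[0],r[1],r[2]]),1), cv2.fitLine(P,cv2.DIST_L2,0,.01,.01)[:2].ravel())
m((0,150,90),(8,255,255),(235,200,300,245),.073,'handle')
m((0,0,150),(180,60,255),(228,185,306,255),.028,'plate')
m((0,0,150),(180,60,255),(360,172,390,242),.030,'railL')
m((0,0,150),(180,60,255),(418,172,450,242),.030,'railR')
m((100,120,60),(125,255,255),(360,180,450,260),.024,'base')
m((5,150,120),(18,255,255),(380,232,425,252),.048,'orange')
m((0,0,0),(180,255,50),(395,232,428,252),.084,'knob')
print(ray(f,320,390,0),-np.array(f['R']).T[:,2])
cv2.imwrite('pics/c0.png',np.hstack([cv2.resize(im[170:260,360:450],(400,400),interpolation=2),cv2.resize(im[180:260,227:307],(400,400),interpolation=2)]))
E
```

```text
handle 105 mean [537.9778  178.74954] rect [537.6 179.3   7.6 105.5  21.6] [ 0.36932307 -0.9293011 ]
plate 1834 mean [545.80304 184.12662] rect [570.2 192.7 183.3 174.1  21.8] [ 0.23954014 -0.97088647]
railL 874 mean [ 571.09656 -133.77138] rect [ 571.  -142.3  154.7   68.     7.2] [0.99178463 0.12791891]
railR 827 mean [ 593.80194 -288.5413 ] rect [ 579.3 -290.2  183.7   46.8    9.1] [0.98695076 0.16102234]
base 696 mean [ 510.8025  -225.25923] rect [ 561.9 -212.1  184.   195.3    9.2] [ 0.06802328 -0.99768376]
orange 43 mean [ 485.95584 -187.34914] rect [ 486.1 -187.1    8.3   30.6    0.5] [ 0.02773795 -0.99961525]
knob none
[0.05972255 0.02346911 0.        ] [-0.05539813 -0.00866876  0.99842671]
```

View pics/c0.png

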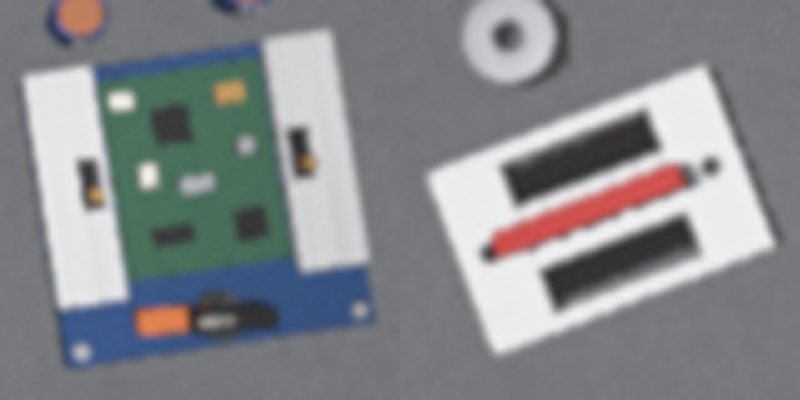

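The crop shows the fixture yawed about +9°. The brass pins sit low in their black slots, at crop (95,195) and (308,162), so the pin x is on the negative side. The plate's long axis lies about -68° from world x. I'll go over the fixture first for a closer wrist view.

{"op": "servo_tool", "data": {"targets": [{"angular": [0, 0, -8.2], "xyz": [0, 0, -0.7], "claw": 8}, {"angular": [0, 0, -8.2], "xyz": [0, 0, -0.7], "claw": 8}, {"angular": [0, 0, -8.2], "xyz": [0, 0, -0.7], "claw": 8}, {"angular": [0, 0, -8.2], "xyz": [0, 0, -0.7], "claw": 8}, {"angular": [0, 0, -8.2], "xyz": [0, 0, -0.7], "claw": 8}, {"angular": [0, 0, -8.2], "xyz": [0, 0, -0.7], "claw": 8}, {"angular": [0, 0, -8.2], "xyz": [0, 0, -0.7], "claw": 8}, {"angular": [0, 0, -8.2], "xyz": [0, 0, -0.7], "claw": 8}, {"angular": [0, 0, -8.2], "xyz": [0, 0, -0.7], "claw": 8}, {"angular": [0, 0, -8.2], "xyz": [0, 0, -0.7], "claw": 8}]}}

```text
t: 1.1
eef_pos: [0.1967, -0.6454, 0.3183]
ee_rot: [3.141, 0.001, -1.409]
force: [0.4, -0.6, -0.1]
width: 0.0802
gripper_force: 0.0
```

{"op": "servo_tool", "data": {"targets": [{"angular": [0, 0, 0], "xyz": [-2.5, -2.75, 0], "claw": 8}, {"angular": [0, 0, 0], "xyz": [-2.5, -2.75, 0], "claw": 8}, {"angular": [0, 0, 0], "xyz": [-2.5, -2.75, 0], "claw": 8}, {"angular": [0, 0, 0], "xyz": [-2.5, -2.75, 0], "claw": 8}, {"angular": [0, 0, 0], "xyz": [-2.5, -2.75, 0], "claw": 8}, {"angular": [0, 0, 0], "xyz": [-2.5, -2.75, 0], "claw": 8}, {"angular": [0, 0, 0], "xyz": [-2.5, -2.75, 0], "claw": 8}, {"angular": [0, 0, 0], "xyz": [-2.5, -2.75, 0], "claw": 8}, {"angular": [0, 0, 0], "xyz": [-2.5, -2.75, 0], "claw": 8}, {"angular": [0, 0, 0], "xyz": [-2.5, -2.75, 0], "claw": 8}, {"angular": [0, 0, 0], "xyz": [-2.5, -2.75, 0], "claw": 8}, {"angular": [0, 0, 0], "xyz": [-2.5, -2.75, 0], "claw": 8}, {"angular": [0, 0, 0], "xyz": [-2.5, -2.75, 0], "claw": 8}, {"angular": [0, 0, 0], "xyz": [-2.5, -2.75, 0], "claw": 8}, {"angular": [0, 0, 0], "xyz": [-2.5, -2.75, 0], "claw": 8}, {"angular": [0, 0, 0], "xyz": [0, 0, 0], "claw": 8}, {"angular": [0, 0, 0], "xyz": [0, 0, 0], "claw": 8}, {"angular": [0, 0, 0], "xyz": [0, 0, 0], "claw": 8}]}}

```text
t: 2.9
eef_pos: [0.5454, -0.2114, 0.3183]
ee_rot: [3.141, 0.0, -1.415]
force: [-0.9, -0.2, 0.1]
width: 0.0805
gripper_force: 0.0
```

```bash
python3 - <<'E'
from h import *
st()
f=grab('wrist'); cv2.imwrite('pics/w1.png',f['color']); np.save('w1.npy',f,allow_pickle=True)
print(f['fovy'],-np.array(f['R']).T@f['t'],f['R'])
print(proj(f,[.582,-.209,.03]))
E
```

```text
{'t': 2.9, 'q': [-0.0357, 0.1741, -0.0808, -0.0, -1.3165, 0.1917], 'qd': [-0.0136, -0.0076, -0.0024, -0.0001, 0.0019, -0.0008], 'joint_efforts': [0.6795, -44.0047, 30.2571, 7.1542, 0.0672, -0.004], 'eef_pos': [0.5454, -0.2114, 0.3183], 'ee_rot': [3.1409, 0.0002, -1.4148], 'force': [-0.8933, -0.1869, 0.1001], 'moment': [0.0599, 0.1431, 0.0223], 'gripper_force': 0.0, 'width': 0.0805}
59.31937121262528 [ 0.55677281 -0.28609499  0.45419509] [[-9.87912563e-01 -1.55009474e-01  9.11726779e-04]
 [-1.48654104e-01  9.49042715e-01  2.77884657e-01]
 [-4.39400221e-02  2.74390212e-01 -9.60614015e-01]]
(np.float64(287.40133006655554), np.float64(152.37923427205732))
```

View pics/w1.png

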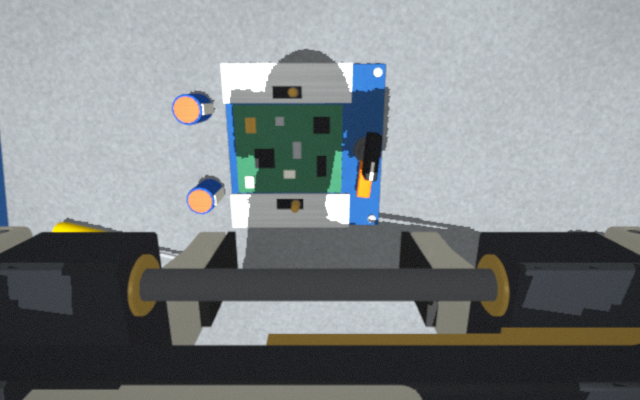

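The wrist view shows the whole fixture: pins at about (293,92) and (296,206), base corners near (222,63), (386,64) and (380,226), knob at (371,158) and orange arm at (364,182). I'll measure these.

```bash
python3 - <<'E'
from h import *
f=np.load('w1.npy',allow_pickle=True).item(); im=f['color']; hsv=cv2.cvtColor(im,cv2.COLOR_BGR2HSV)
def m(lo,hi,box,z,nm):
    k=cv2.inRange(hsv,np.array(lo),np.array(hi)); b=np.zeros_like(k); x0,y0,x1,y1=box; b[y0:y1,x0:x1]=k[y0:y1,x0:x1]
    p=np.argwhere(b)[:,::-1].astype(np.float32)
    if len(p)<5: print(nm,'none',len(p)); return
    P=np.array([ray(f,u,v,z)[:2] for u,v in p],np.float32)*1000
    r=cv2.minAreaRect(P); print(nm,len(p),'px',p.mean(0),'mean',P.mean(0),'rect',np.round(np.hstack([r[0],r[1],r[2]]),1)); return P.mean(0)
a=m((8,90,60),(25,255,255),(280,84,305,102),.050,'pinR')
b=m((8,90,60),(25,255,255),(284,196,308,216),.050,'pinL')
if a is not None and b is not None: d=b-a; print('pins mid',(a+b)/2,'dist',np.hypot(*d),'yaw',np.degrees(np.arctan2(-d[0],d[1])))
m((0,0,0),(180,120,60),(268,84,304,100),.030,'slotR'); m((0,0,0),(180,120,60),(274,196,306,212),.030,'slotL')
m((5,150,120),(20,255,255),(350,150,380,200),.048,'orange')
m((0,0,0),(180,255,40),(362,130,384,182),.084,'knob')
m((45,70,30),(95,255,255),(225,95,350,200),.026,'pcb')
m((100,120,40),(125,255,255),(220,55,395,232),.024,'base')
cv2.imwrite('pics/w1c.png',cv2.resize(im[55:235,215:395],(720,720)[:2] if 0 else (600,600),interpolation=2))
E
```

```text
pinR 82 px [292.17075  91.96342] mean [ 584.42944 -280.2745 ] rect [ 584.6 -280.2   11.1    8.5    8.9]
pinL 85 px [295.01178 205.62354] mean [ 563.1811  -149.58296] rect [ 563.2 -149.7    9.7   14.1    8.1]
pins mid [ 573.8053  -214.92874] dist 132.4076 yaw 9.234574
slotR 206 px [283.7233   91.97573] mean [ 595.48676 -278.448  ] rect [ 592.3 -278.9   31.6   11.2    8.9]
slotL 158 px [286.86075 202.86076] mean [ 574.2175  -144.88594] rect [ 570.8 -144.5   31.9   12.     8.9]
orange 112 px [361.49106 179.66072] mean [ 489.3798  -193.35197] rect [ 486.2 -194.7   15.5   42.8    4.5]
knob 524 px [371.313   150.58969] mean [ 491.08102 -234.40134] rect [ 490.4 -231.    16.5   44.9    3.9]
pcb 7802 px [289.25943 147.60202] mean [ 580.63556 -213.81912] rect [ 581.3 -211.4  130.1  107.2    8.9]
base 4986 px [344.33194 137.80887] mean [ 515.886   -234.52504] rect [ 568.7 -214.   202.4  197.4    9.1]
```

View pics/w1c.png

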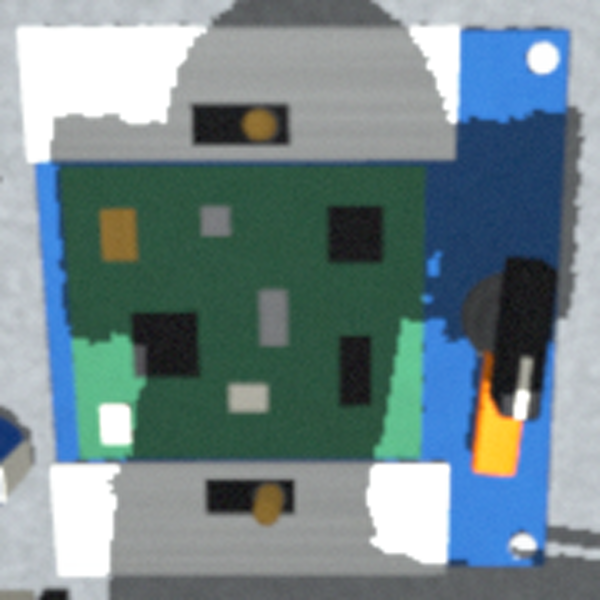

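{"op": "servo_tool", "data": {"targets": [{"angular": [0, 0, -6.4], "xyz": [0, 0, 0], "claw": 5}, {"angular": [0, 0, -6.4], "xyz": [0, 0, 0], "claw": 5}, {"angular": [0, 0, 0], "xyz": [-3.7, -1, 0], "claw": 5}, {"angular": [0, 0, 0], "xyz": [-3.7, -1, 0], "claw": 5}, {"angular": [0, 0, 0], "xyz": [-3.7, -1, 0], "claw": 5}, {"angular": [0, 0, 0], "xyz": [-3.7, -1, 0], "claw": 5}, {"angular": [0, 0, 0], "xyz": [-3.7, -1, 0], "claw": 5}, {"angular": [0, 0, 0], "xyz": [-3.7, -1, 0], "claw": 5}, {"angular": [0, 0, 0], "xyz": [-3.7, -1, 0], "claw": 5}, {"angular": [0, 0, 0], "xyz": [-3.7, -1, 0], "claw": 5}, {"angular": [0, 0, 0], "xyz": [-3.7, -1, 0], "claw": 5}, {"angular": [0, 0, 0], "xyz": [-3.7, -1, 0], "claw": 5}, {"angular": [0, 0, 0], "xyz": [0, 0, 0], "claw": 5}, {"angular": [0, 0, 0], "xyz": [0, 0, 0], "claw": 5}, {"angular": [0, 0, 0], "xyz": [0, 0, 0], "claw": 5}]}}

```text
t: 4.45
eef_pos: [0.5017, 0.1685, 0.3187]
ee_rot: [-3.141, -0.0, -1.192]
force: [0.8, 0.9, -0.5]
width: 0.0498
gripper_force: 0.0
```

```bash
cat > plate.py <<'E'
from h import *
s=st()
f=grab('wrist'); np.save('w2.npy',f,allow_pickle=True)
im=f['color']; hsv=cv2.cvtColor(im,cv2.COLOR_BGR2HSV)
def rect(k,z,nm):
    n,l,stt,c=cv2.connectedComponentsWithStats(k)
    i=1+np.argmax(stt[1:,4]); p=np.argwhere(l==i)[:,::-1]
    P=np.array([ray(f,u,v,z)[:2] for u,v in p],np.float32)*1000
    r=cv2.minAreaRect(P); print(nm,len(p),p.mean(0),'mean',P.mean(0),'rect',np.round(np.hstack([r[0],r[1],r[2]]),1))
k=cv2.inRange(hsv,np.array((0,130,60)),np.array((8,255,255)))|cv2.inRange(hsv,np.array((172,130,60)),np.array((180,255,255)))
k[232:]=0; rect(k,.083,'handle')
cv2.imwrite('pics/w2.png',im)
E
python3 plate.py
```

```text
{'t': 4.45, 'q': [0.6949, 0.0774, -0.1931, 0.0001, -1.3002, -0.3164], 'qd': [-0.0078, -0.0016, 0.001, 0.0014, 0.0006, -0.0038], 'joint_efforts': [0.6227, -36.1331, 30.1067, 7.1533, 0.0272, -0.0027], 'eef_pos': [0.5017, 0.1685, 0.3187], 'ee_rot': [-3.1415, -0.0001, -1.1923], 'force': [0.8383, 0.9386, -0.5492], 'moment': [-0.0505, 0.124, -0.0235], 'gripper_force': 0.0, 'width': 0.0498}
handle 1386 [283.86435786 153.74747475] mean [538.70984 172.43732] rect [537.8 175.   15.4 106.   21.8]
```

View pics/w2.png

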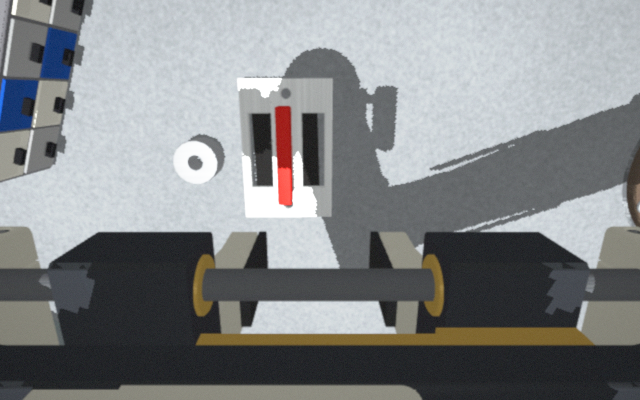

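The wrist view shows the plate with corners at about (238,78), (332,78), (331,216) and (246,217). The handle runs from (283,106) to (286,206), with one hole visible at (285,93). I'll measure the windows and the hole.

```bash
python3 - <<'E'
from h import *
f=np.load('w2.npy',allow_pickle=True).item(); im=f['color']; g=cv2.cvtColor(im,cv2.COLOR_BGR2GRAY)
C=[]
for b in((246,108,276,192),(298,108,328,192),(277,86,294,101)):
    x0,y0,x1,y1=b; s=g[y0:y1,x0:x1]; t,k=cv2.threshold(s,70 if y1>150 else 120,255,cv2.THRESH_BINARY_INV)
    n,l,q,c=cv2.connectedComponentsWithStats(k); i=1+np.argmax(q[1:,4]); p=np.argwhere(l==i)[:,::-1]+[x0,y0]
    P=np.array([ray(f,u,v,.028)[:2] for u,v in p],np.float32)*1000; r=cv2.minAreaRect(P); C.append(r[0]); print(len(p),p.min(0),p.max(0),np.round(np.hstack([r[0],r[1],r[2]]),1))
C=np.array(C); print('win mid',C[:2].mean(0),'sep',np.hypot(*(C[1]-C[0])),'hole-mid',C[2]-C[:2].mean(0),np.hypot(*(C[2]-C[:2].mean(0))))
c=[ray(f,u,v,.028)[:2]*1000 for u,v in((238,78),(332,78),(331,216),(246,217))]; print(np.round(c,1),np.mean(c,0))
E
```

```text
1145 [252 114] [271 184] [566.7 188.1  21.4  86.   21.7]
1063 [303 114] [318 184] [511.9 166.3  18.5  86.   21.7]
60 [282  89] [289  97] [563.3 114.7   8.2   9.1  20.4]
win mid [539.29200745 177.2298584 ] sep 59.00250661776873 hole-mid [ 24.02848816 -62.52462769] 66.98281354520795
[[620.1 119.3]
 [519.1  79.2]
 [456.1 236.3]
 [557.5 278.1]] [538.20770487 178.23287478]
```

{"op": "servo_tool", "data": {"targets": [{"angular": [0, 0, 0], "xyz": [0.09, -0.75, 4], "claw": 5}, {"angular": [0, 0, 0], "xyz": [0.09, -0.75, 4], "claw": 5}, {"angular": [0, 0, 0], "xyz": [0.09, -0.75, 4], "claw": 5}, {"angular": [0, 0, 0], "xyz": [0.09, -0.75, 4], "claw": 5}, {"angular": [0, 0, 0], "xyz": [0.09, -0.72, 4], "claw": 5}, {"angular": [0, 0, 0], "xyz": [0, 0, 1.5], "claw": 5}, {"angular": [0, 0, 0], "xyz": [0, 0, 1.3], "claw": 5}, {"angular": [0, 0, 0], "xyz": [0, 0, 1.3], "claw": 5}, {"angular": [0, 0, 0], "xyz": [0, 0, 1.2], "claw": 5}, {"angular": [0, 0, 0], "xyz": [0, 0, 0], "claw": 5}, {"angular": [0, 0, 0], "xyz": [0, 0, 0], "claw": 5}]}}

```text
t: 5.6
eef_pos: [0.5381, 0.1793, 0.066]
ee_rot: [-3.141, -0.0, -1.191]
force: [0.7, -0.1, 0.4]
width: 0.05
gripper_force: 0.0
```

{"op": "servo_tool", "data": {"targets": [{"angular": [0, 0, 0], "xyz": [0, 0, 0], "claw": 1}, {"angular": [0, 0, 0], "xyz": [0, 0, 0], "claw": 1}, {"angular": [0, 0, 0], "xyz": [0, 0, 0], "claw": 1}, {"angular": [0, 0, 0], "xyz": [0, 0, 0], "claw": 1}, {"angular": [0, 0, 0], "xyz": [0, 0, 0], "claw": 1}, {"angular": [0, 0, 0], "xyz": [0, 0, 0], "claw": 1}, {"angular": [0, 0, 0], "xyz": [0, 0, 0], "claw": 1}, {"angular": [0, 0, 0], "xyz": [0, 0, 0], "claw": 1}], "force": 30}}

```text
t: 6.4
eef_pos: [0.5381, 0.1794, 0.0658]
ee_rot: [-3.141, 0.0, -1.191]
force: [-0.2, -0.1, 3.3]
width: 0.016
gripper_force: 30.0
```

{"op": "servo_tool", "data": {"targets": [{"angular": [0, 0, 0], "xyz": [0, 0, -0.7], "claw": 1}, {"angular": [0, 0, 0], "xyz": [0, 0, -1.4], "claw": 1}, {"angular": [0, 0, 0], "xyz": [0, 0, -1.5], "claw": 1}, {"angular": [0, 0, 0], "xyz": [0, 0, -1.5], "claw": 1}, {"angular": [0, 0, 2], "xyz": [0, 0, -1.5], "claw": 1}, {"angular": [0, 0, 3.6], "xyz": [0, 0, -1.5], "claw": 1}, {"angular": [0, 0, 3.6], "xyz": [0, 0, -0.9], "claw": 1}, {"angular": [0, 0, 3.5], "xyz": [0, 0, 0], "claw": 1}, {"angular": [0, 0, 0], "xyz": [0, 0, 0], "claw": 1}]}}

```text
t: 7.3
eef_pos: [0.5375, 0.179, 0.1557]
ee_rot: [3.141, 0.0, -1.414]
force: [-0.1, -0.4, -3.0]
width: 0.0156
gripper_force: 30.0
```

{"op": "servo_tool", "data": {"targets": [{"angular": [0, 0, 0], "xyz": [1, 0.06, 0], "claw": 1}, {"angular": [0, 0, 0], "xyz": [2, 0.14, 0], "claw": 1}, {"angular": [0, 0, 0], "xyz": [2.8, 0.18, 0], "claw": 1}, {"angular": [0, 0, 0], "xyz": [2.8, 0.19, 0], "claw": 1}, {"angular": [0, 0, 0], "xyz": [2.8, 0.19, 0], "claw": 1}, {"angular": [0, 0, 0], "xyz": [2.8, 0.19, 0], "claw": 1}, {"angular": [0, 0, 0], "xyz": [2.8, 0.19, 0], "claw": 1}, {"angular": [0, 0, 0], "xyz": [2.8, 0.19, 0], "claw": 1}, {"angular": [0, 0, 0], "xyz": [2.8, 0.19, 0], "claw": 1}, {"angular": [0, 0, 0], "xyz": [2.8, 0.19, 0], "claw": 1}, {"angular": [0, 0, 0], "xyz": [2.8, 0.19, 0], "claw": 1}, {"angular": [0, 0, 0], "xyz": [2.8, 0.19, 0], "claw": 1}, {"angular": [0, 0, 0], "xyz": [2.8, 0.19, 0], "claw": 1}, {"angular": [0, 0, 0], "xyz": [2.8, 0.19, 0], "claw": 1}, {"angular": [0, 0, 0], "xyz": [1.8, 0.12, 0], "claw": 1}, {"angular": [0, 0, 0], "xyz": [0.8, 0.05, 0], "claw": 1}, {"angular": [0, 0, 0], "xyz": [0, 0, 0], "claw": 1}, {"angular": [0, 0, 0], "xyz": [0, 0, 0], "claw": 1}, {"angular": [0, 0, 0], "xyz": [0, 0, 0], "claw": 1}]}}

```text
t: 9.2
eef_pos: [0.5733, -0.2113, 0.1555]
ee_rot: [3.141, 0.0, -1.412]
force: [0.3, -0.3, -2.7]
width: 0.0158
gripper_force: 30.0
```

```bash
python3 - <<'E'
from h import *
st(); f=grab('wrist'); np.save('w3.npy',f,allow_pickle=True); cv2.imwrite('pics/w3.png',f['color'])
E
```

```text
{'t': 9.2, 'q': [-0.0339, 0.3286, -0.258, -0.0002, -0.9844, 0.1929], 'qd': [0.0062, -0.0029, 0.0017, 0.0004, 0.0008, -0.0002], 'joint_efforts': [-0.4252, -53.9603, 27.0419, 6.631, 0.0436, 0.0053], 'eef_pos': [0.5733, -0.2113, 0.1555], 'ee_rot': [3.1414, 0.0002, -1.4119], 'force': [0.3203, -0.3444, -2.7055], 'moment': [0.0483, 0.1107, 0.0279], 'gripper_force': 29.9994, 'width': 0.0158}
```

View pics/w3.png

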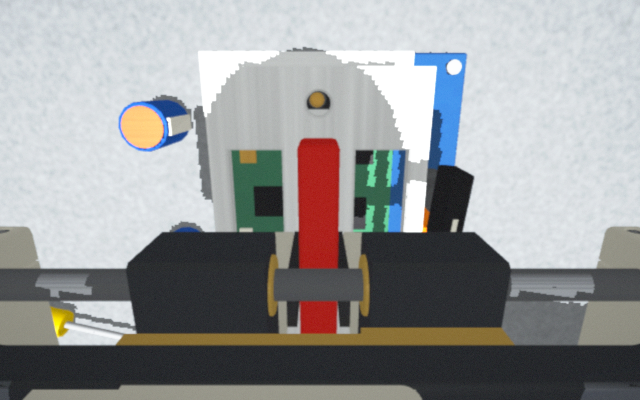

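The wrist view shows the plate held level over the fixture. The brass pin is visible through the right-hand hole at about (318,100), with the hole rim around (318,103). I'll measure the offset between pin and hole from this picture.

```bash
python3 - <<'E'
from h import *
f=np.load('w3.npy',allow_pickle=True).item(); im=f['color']; hsv=cv2.cvtColor(im,cv2.COLOR_BGR2HSV)
x0,y0,x1,y1=300,84,338,122
c=hsv[y0:y1,x0:x1]; pin=cv2.inRange(c,np.array((8,90,60)),np.array((28,255,255)))
g=im[y0:y1,x0:x1].max(2)
for r in range(0,38,1): print(''.join('P' if pin[r,i] else ('#' if g[r,i]<110 else ('+' if g[r,i]>225 else '.')) for i in range(38)),y0+r)
E
```

```text
...................................... 84
...................................... 85
...................................... 86
...................................... 87
...................................... 88
...................................... 89
...................................... 90
..................##.................. 91
...............PPPPP####.............. 92
.............PPPPPPPPP###............. 93
............PPPPPPPPPPP####........... 94
...........PPPPPPPPPPPPP###........... 95
.........#PPPPPPPPPPPPPP####.......... 96
........##PPPPPPPPPPPPPP#####......... 97
........#PPPPPPPPPPPPPPPP#####........ 98
.......##PPPPPPPPPPPPPPPP#####........ 99
.......##PPPPPPPPPPPPPPPP#####........ 100
.......###PPPPPPPPPPPPPP######........ 101
.......###PPPPPPPPPPPPPP######........ 102
.......###PPPPPPPPPPPPPP######........ 103
.......####PPPPPPPPPPPP#######........ 104
.......#####PPPPPPPPPP########........ 105
.......######PPPPPPPP#########........ 106
........#######PPPP###########........ 107
........#####################......... 108
...................................... 109
...................................... 110
...................................... 111
...................................... 112
...................................... 113
...................................... 114
...................................... 115
...................................... 116
...................................... 117
...................................... 118
...................................... 119
...................................... 120
...................................... 121
```

```bash
python3 - <<'E'
from h import *
f=np.load('w3.npy',allow_pickle=True).item(); im=f['color']
p=ray(f,316.6,99.6,.0505)*1000; h=ray(f,318.3,102,.1175)*1000
print(p,h, 'hole diam cols',ray(f,306.8,102,.1175)*1000-ray(f,329.8,102,.1175)*1000)
yaw=-1.4119; xt=np.array([np.cos(yaw),np.sin(yaw)]); yt=np.array([np.sin(yaw),-np.cos(yaw)]); d=(p-h)[:2]
print('pin-hole tool xy mm',d@xt,d@yt,'hole-tcp tool',(h[:2]-[573.3,-211.3])@xt,(h[:2]-[573.3,-211.3])@yt)
g=im.max(2).astype(int)
for r in range(104,122): print(r,g[r,310:326:3])
s=cv2.cvtColor(im,cv2.COLOR_BGR2HSV); k=(cv2.inRange(s,np.array((0,150,60)),np.array((8,255,255)))|cv2.inRange(s,np.array((172,150,60)),np.array((180,255,255))))
for r in range(145,230,14):
    c=np.where(k[r,290:350])[0]+290; print(r,c.min(),c.max())
E
```

```text
[ 584.76374276 -280.12614693   50.5       ] [ 583.81115012 -280.77367106  117.5       ] hole diam cols [10.89492085  1.74271837  0.        ]
pin-hole tool xy mm -0.4886396233533173 -1.0430491605338514 hole-tcp tool 70.2616415612129 0.6139809975977182
104 [ 87 150 161 158 125  46]
105 [ 63 142 151 148  89  39]
106 [ 46 115 142 128  62  37]
107 [ 46  72 114  90  54  44]
108 [80 82 93 86 81 77]
109 [141 141 142 141 140 137]
110 [178 180 181 183 179 176]
111 [177 185 184 183 184 183]
112 [172 184 186 183 185 179]
113 [173 182 183 184 184 173]
114 [178 177 183 183 179 171]
115 [177 175 174 172 171 175]
116 [185 178 175 171 172 175]
117 [183 182 180 178 177 181]
118 [187 188 182 180 181 182]
119 [185 191 187 186 183 184]
120 [189 191 189 187 183 184]
121 [188 191 191 187 183 181]
145 299 337
159 298 338
173 299 338
187 299 338
201 299 337
215 299 337
229 299 337
```

{"op": "servo_tool", "data": {"targets": [{"angular": [0, 0, 0], "xyz": [-0.04, -0.09, 0.8], "claw": 1}, {"angular": [0, 0, 0], "xyz": [0, 0, 1.2], "claw": 1}, {"angular": [0, 0, 0], "xyz": [0, 0, 1.2], "claw": 1}, {"angular": [0, 0, 0], "xyz": [0, 0, 1.2], "claw": 1}, {"angular": [0, 0, 0], "xyz": [0, 0, 0.8], "claw": 1}, {"angular": [0, 0, 0], "xyz": [0, 0, 0], "claw": 1}, {"angular": [0, 0, 0], "xyz": [0, 0, 0], "claw": 1}]}}

```text
t: 9.95
eef_pos: [0.5743, -0.2116, 0.1034]
ee_rot: [3.141, -0.0, -1.413]
force: [0.5, -0.5, -1.8]
width: 0.0157
gripper_force: 30.0
```

```bash
python3 - <<'E'
from h import *
s=st(); f=grab('wrist'); np.save('w4.npy',f,allow_pickle=True); im=f['color']
print(proj(f,[.585,-.2805,.0505]))
x0,y0,x1,y1=296,80,344,124
hsv=cv2.cvtColor(im,cv2.COLOR_BGR2HSV);c=hsv[y0:y1,x0:x1]; pin=cv2.inRange(c,np.array((8,90,50)),np.array((28,255,255)))
g=im[y0:y1,x0:x1].max(2)
for r in range(y1-y0): print(''.join('P' if pin[r,i] else ('#' if g[r,i]<110 else ('+' if g[r,i]>225 else '.')) for i in range(x1-x0)),y0+r)
E
```

```text
{'t': 9.95, 'q': [-0.0342, 0.3843, -0.3115, 0.0002, -0.8755, 0.192], 'qd': [-0.0006, -0.0128, 0.0113, 0.002, -0.0032, 0.002], 'joint_efforts': [-0.0085, -55.5348, 24.3752, 5.959, 0.0513, -0.0011], 'eef_pos': [0.5743, -0.2116, 0.1034], 'ee_rot': [3.1411, -0.0001, -1.4128], 'force': [0.4777, -0.5344, -1.8093], 'moment': [0.0218, 0.1042, -0.0199], 'gripper_force': 29.9996, 'width': 0.0157}
(np.float64(317.59898760564295), np.float64(102.28844881416455))
................................................ 80
................................................ 81
................................................ 82
................................................ 83
................................................ 84
................................................ 85
................................................ 86
................................................ 87
................................................ 88
...................########..................... 89
.................#############.................. 90
...............################................. 91
..............#######
[... 966 characters left out ...]
....... 110
...........######PPPPPPPPPP########............. 111
...........########PPPPPPP#########............. 112
............#####################............... 113
.............#.################.....#........... 114
.................##############................. 115
.....................########................... 116
.....................#.#.##..................... 117
......................#......................... 118
................................................ 119
................................................ 120
................................................ 121
................................................ 122
....................................#........... 123
```

The pin disc (rows 93–112, columns 309–328) is centred in the hole (rows 89–116, columns 305–332) to within about 0.5 mm. I'll lower gently while watching the force.

{"op": "servo_tool", "data": {"targets": [{"angular": [0, 0, 0], "xyz": [0, 0, 0.15], "claw": 1}, {"angular": [0, 0, 0], "xyz": [0, 0, 0.15], "claw": 1}, {"angular": [0, 0, 0], "xyz": [0, 0, 0.15], "claw": 1}, {"angular": [0, 0, 0], "xyz": [0, 0, 0.15], "claw": 1}, {"angular": [0, 0, 0], "xyz": [0, 0, 0.1], "claw": 1}, {"angular": [0, 0, 0], "xyz": [0, 0, 0], "claw": 1}]}}

```text
t: 10.6
eef_pos: [0.5742, -0.2115, 0.0963]
ee_rot: [3.141, 0.0, -1.413]
force: [-0.3, 0.6, -3.1]
width: 0.0157
gripper_force: 30.0
```

{"op": "servo_tool", "data": {"targets": [{"angular": [0, 0, 0], "xyz": [0, 0, 0.1], "claw": 1}, {"angular": [0, 0, 0], "xyz": [0, 0, 0.1], "claw": 1}, {"angular": [0, 0, 0], "xyz": [0, 0, 0], "claw": 1}]}}

```text
t: 10.9
eef_pos: [0.5742, -0.2115, 0.0944]
ee_rot: [3.141, 0.0, -1.413]
force: [1.1, 0.3, -2.5]
width: 0.016
gripper_force: 30.0
```

{"op": "servo_tool", "data": {"targets": [{"angular": [0, 0, 0], "xyz": [0, 0, 0.15], "claw": 1}, {"angular": [0, 0, 0], "xyz": [0, 0, 0.15], "claw": 1}, {"angular": [0, 0, 0], "xyz": [0, 0, 0.15], "claw": 1}, {"angular": [0, 0, 0], "xyz": [0, 0, 0.15], "claw": 1}, {"angular": [0, 0, 0], "xyz": [0, 0, 0], "claw": 1}]}}

```text
t: 11.4
eef_pos: [0.5741, -0.2115, 0.0883]
ee_rot: [3.141, 0.0, -1.413]
force: [1.3, -0.9, -2.6]
width: 0.0158
gripper_force: 30.0
```

{"op": "servo_tool", "data": {"targets": [{"angular": [0, 0, 0], "xyz": [0, 0, 0.15], "claw": 1}, {"angular": [0, 0, 0], "xyz": [0, 0, 0.15], "claw": 1}, {"angular": [0, 0, 0], "xyz": [0, 0, 0.15], "claw": 1}, {"angular": [0, 0, 0], "xyz": [0, 0, 0.15], "claw": 1}, {"angular": [0, 0, 0], "xyz": [0, 0, 0.15], "claw": 1}, {"angular": [0, 0, 0], "xyz": [0, 0, 0], "claw": 1}]}}

```text
t: 12.0
eef_pos: [0.5741, -0.2115, 0.0808]
ee_rot: [3.141, 0.0, -1.413]
force: [-0.5, 0.2, -2.8]
width: 0.0161
gripper_force: 30.0
```

{"op": "servo_tool", "data": {"targets": [{"angular": [0, 0, 0], "xyz": [0, 0, 0.1], "claw": 1}, {"angular": [0, 0, 0], "xyz": [0, 0, 0.1], "claw": 1}, {"angular": [0, 0, 0], "xyz": [0, 0, 0.1], "claw": 1}, {"angular": [0, 0, 0], "xyz": [0, 0, 0.08], "claw": 1}, {"angular": [0, 0, 0], "xyz": [0, 0, 0], "claw": 1}, {"angular": [0, 0, 0], "xyz": [0, 0, 0], "claw": 1}]}}

```text
t: 12.6
eef_pos: [0.5744, -0.2115, 0.0773]
ee_rot: [-3.142, -0.0, -1.413]
force: [-0.4, 0.0, -2.4]
width: 0.016
gripper_force: 30.0
```

{"op": "servo_tool", "data": {"targets": [{"angular": [0, 0, 0], "xyz": [0, 0, 0.05], "claw": 1}, {"angular": [0, 0, 0], "xyz": [0, 0, 0.05], "claw": 1}, {"angular": [0, 0, 0], "xyz": [0, 0, 0], "claw": 1}, {"angular": [0, 0, 0], "xyz": [0, 0, 0], "claw": 1}]}}

```text
t: 13.0
eef_pos: [0.5743, -0.2115, 0.0763]
ee_rot: [3.142, 0.0, -1.413]
force: [-0.4, 1.0, -2.7]
width: 0.0158
gripper_force: 30.0
```

{"op": "servo_tool", "data": {"targets": [{"angular": [0, 0, 0], "xyz": [0, 0, 0.03], "claw": 1}, {"angular": [0, 0, 0], "xyz": [0, 0, 0.03], "claw": 1}, {"angular": [0, 0, 0], "xyz": [0, 0, 0], "claw": 1}, {"angular": [0, 0, 0], "xyz": [0, 0, 0], "claw": 1}]}}

```text
t: 13.4
eef_pos: [0.5743, -0.2115, 0.0758]
ee_rot: [-3.141, -0.0, -1.413]
force: [-0.6, 0.9, -0.8]
width: 0.0154
gripper_force: 30.0
```

{"op": "servo_tool", "data": {"targets": [{"angular": [0, 0, 0], "xyz": [0, 0, 0.03], "claw": 1}, {"angular": [0, 0, 0], "xyz": [0, 0, 0.02], "claw": 1}, {"angular": [0, 0, 0], "xyz": [0, 0, 0], "claw": 1}, {"angular": [0, 0, 0], "xyz": [0, 0, 0], "claw": 1}]}}

```text
t: 13.8
eef_pos: [0.5743, -0.2115, 0.0758]
ee_rot: [-3.141, -0.0, -1.413]
force: [-2.4, 1.7, 6.1]
width: 0.016
gripper_force: 30.0
```

The plate touched down at TCP z 0.0758, so its underside is at 30 mm. It is seated on the rails with both pins through. I'll release it and go to the knob.

{"op": "servo_tool", "data": {"targets": [{"angular": [0, 0, 0], "xyz": [0, 0, -0.04], "claw": 1}, {"angular": [0, 0, 0], "xyz": [0, 0, 0], "claw": 4}, {"angular": [0, 0, 0], "xyz": [0, 0, 0], "claw": 4}, {"angular": [0, 0, 0], "xyz": [0, 0, 0], "claw": 4}, {"angular": [0, 0, 0], "xyz": [0, 0, 0], "claw": 4}, {"angular": [0, 0, 0], "xyz": [0, 0, 0], "claw": 4}, {"angular": [0, 0, 0], "xyz": [0, 0, -1], "claw": 4}, {"angular": [0, 0, 0], "xyz": [0, 0, -2], "claw": 4}, {"angular": [0, 0, 0], "xyz": [0, 0, -2], "claw": 4}, {"angular": [0, 0, 0], "xyz": [0, 0, -2], "claw": 4}, {"angular": [0, 0, 0], "xyz": [0, 0, -1], "claw": 4}, {"angular": [0, 0, 0], "xyz": [0.03, 2.19, 0], "claw": 4}, {"angular": [0, 0, 0], "xyz": [0.03, 2.19, 0], "claw": 4}, {"angular": [0, 0, 0], "xyz": [0.03, 2.19, 0], "claw": 4}, {"angular": [0, 0, 0], "xyz": [0.03, 2.19, 0], "claw": 4}, {"angular": [0, 0, 4.8], "xyz": [0, 0, 0], "claw": 4}, {"angular": [0, 0, 0], "xyz": [0, 0, 0], "claw": 4}, {"angular": [0, 0, 0], "xyz": [0, 0, 0], "claw": 4}]}}

```text
t: 15.6
eef_pos: [0.4883, -0.2265, 0.1558]
ee_rot: [-3.141, -0.0, -1.494]
force: [-0.4, 0.6, -1.0]
width: 0.0399
gripper_force: 0.0
```

```bash
python3 - <<'E'
from h import *
st(); f=grab('wrist'); np.save('w5.npy',f,allow_pickle=True); cv2.imwrite('pics/w5.png',f['color'])
print(proj(f,[.488,-.2264,.084]),proj(f,[.574,-.212,.083]))
E
```

```text
{'t': 15.6, 'q': [-0.0699, 0.2164, -0.4174, 0.0001, -0.9365, 0.1462], 'qd': [0.0027, 0.0077, 0.0031, -0.0, 0.0009, 0.0029], 'joint_efforts': [-0.1535, -43.3039, 24.9349, 5.9592, 0.025, -0.1786], 'eef_pos': [0.4883, -0.2265, 0.1558], 'ee_rot': [-3.1411, -0.0001, -1.4945], 'force': [-0.389, 0.5569, -0.9842], 'moment': [0.0143, 0.1116, 0.0311], 'gripper_force': 0.0, 'width': 0.0399}
(np.float64(317.76769804850596), np.float64(216.10297718097908)) (np.float64(181.38262898729172), np.float64(227.14761581257164))
```

View pics/w5.png

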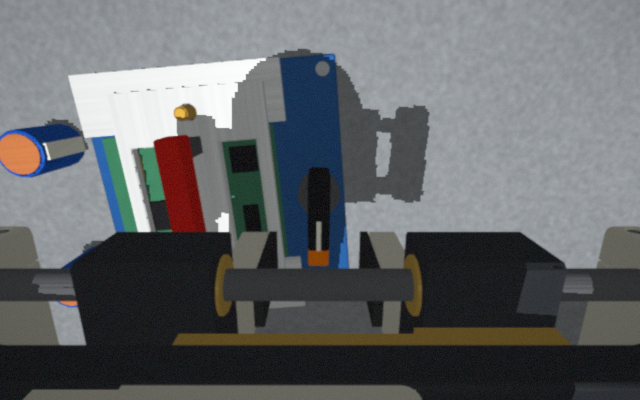

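The knob bar (columns 307–330, rows 168–250) is centred between the fingers and parallel to them, and the right pin stands up through the plate hole at (184,112). I'll go down and grip.

{"op": "servo_tool", "data": {"targets": [{"angular": [0, 0, 0], "xyz": [0, 0, 1.5], "claw": 4}, {"angular": [0, 0, 0], "xyz": [0, 0, 2], "claw": 4}, {"angular": [0, 0, 0], "xyz": [0, 0, 2], "claw": 4}, {"angular": [0, 0, 0], "xyz": [0, 0, 1.3], "claw": 4}, {"angular": [0, 0, 0], "xyz": [0, 0, 1], "claw": 4}, {"angular": [0, 0, 0], "xyz": [0, 0, 0], "claw": 4}, {"angular": [0, 0, 0], "xyz": [0, 0, 0], "claw": 0.8}, {"angular": [0, 0, 0], "xyz": [0, 0, 0], "claw": 0.8}, {"angular": [0, 0, 0], "xyz": [0, 0, 0], "claw": 0.8}, {"angular": [0, 0, 0], "xyz": [0, 0, 0], "claw": 0.8}, {"angular": [0, 0, 0], "xyz": [0, 0, 0], "claw": 0.8}, {"angular": [0, 0, 0], "xyz": [0, 0, 0], "claw": 0.8}], "force": 30}}

```text
t: 16.85
eef_pos: [0.4881, -0.2265, 0.0781]
ee_rot: [-3.141, -0.0, -1.497]
force: [-2.7, 1.3, 6.0]
width: 0.0138
gripper_force: 30.0
```

{"op": "servo_tool", "data": {"targets": [{"angular": [0, 0, 3], "xyz": [0, 0, 0], "claw": 0.8}, {"angular": [0, 0, 5], "xyz": [0, 0, 0], "claw": 0.8}, {"angular": [0, 0, 5], "xyz": [0, 0, 0], "claw": 0.8}, {"angular": [0, 0, 5], "xyz": [0, 0, 0], "claw": 0.8}, {"angular": [0, 0, 2], "xyz": [0, 0, 0], "claw": 0.8}, {"angular": [0, 0, 0], "xyz": [0, 0, 0], "claw": 0.8}]}}

```text
t: 17.45
eef_pos: [0.4881, -0.2265, 0.0781]
ee_rot: [-3.141, -0.0, -1.847]
force: [-1.4, 1.0, 6.0]
width: 0.0139
gripper_force: 30.0
```

```bash
python3 -c "from h import *; st()"
```

```text
{'t': 17.45, 'q': [-0.0699, 0.3116, -0.5031, 0.0003, -0.7556, -0.2062], 'qd': [0.0001, 0.001, -0.0006, -0.0015, 0.002, 0.0316], 'joint_efforts': [0.0385, -43.8184, 20.838, 4.8536, 0.7572, -0.4122], 'eef_pos': [0.4881, -0.2265, 0.0781], 'ee_rot': [-3.1411, -0.0001, -1.8467], 'force': [-1.3545, 1.0048, 6.0496], 'moment': [0.3012, 0.8312, -0.0442], 'gripper_force': 29.9958, 'width': 0.0139}
```

{"op": "servo_tool", "data": {"targets": [{"angular": [0, 0, 3], "xyz": [0, 0, 0], "claw": 0.8}, {"angular": [0, 0, 5], "xyz": [0, 0, 0], "claw": 0.8}, {"angular": [0, 0, 5], "xyz": [0, 0, 0], "claw": 0.8}, {"angular": [0, 0, 5], "xyz": [0, 0, 0], "claw": 0.8}, {"angular": [0, 0, 5], "xyz": [0, 0, 0], "claw": 0.8}, {"angular": [0, 0, 5], "xyz": [0, 0, 0], "claw": 0.8}, {"angular": [0, 0, 5], "xyz": [0, 0, 0], "claw": 0.8}, {"angular": [0, 0, 5], "xyz": [0, 0, 0], "claw": 0.8}, {"angular": [0, 0, 5], "xyz": [0, 0, 0], "claw": 0.8}, {"angular": [0, 0, 5], "xyz": [0, 0, 0], "claw": 0.8}, {"angular": [0, 0, 3], "xyz": [0, 0, 0], "claw": 0.8}, {"angular": [0, 0, 0], "xyz": [0, 0, 0], "claw": 0.8}]}}

```text
t: 18.65
eef_pos: [0.488, -0.2264, 0.0781]
ee_rot: [-3.141, 0.0, -2.738]
force: [-2.5, 2.2, 6.2]
width: 0.0142
gripper_force: 30.0
```

```bash
python3 -c "from h import *; st()"
```

```text
{'t': 18.65, 'q': [-0.0698, 0.3116, -0.5031, 0.0001, -0.7557, -1.0969], 'qd': [0.0001, -0.0001, 0.0011, -0.002, 0.0006, 0.0452], 'joint_efforts': [-0.1818, -43.5611, 20.8284, 4.9766, 0.7894, -0.5937], 'eef_pos': [0.488, -0.2264, 0.0781], 'ee_rot': [-3.1414, 0.0003, -2.7375], 'force': [-2.4783, 2.1879, 6.1705], 'moment': [0.6068, 0.823, -0.1031], 'gripper_force': 29.9961, 'width': 0.0142}
```

{"op": "servo_tool", "data": {"targets": [{"angular": [0, 0, 2], "xyz": [0, 0, 0], "claw": 0.8}, {"angular": [0, 0, 2], "xyz": [0, 0, 0], "claw": 0.8}, {"angular": [0, 0, 1], "xyz": [0, 0, 0], "claw": 0.8}, {"angular": [0, 0, 0], "xyz": [0, 0, 0], "claw": 0.8}]}}

```text
t: 19.05
eef_pos: [0.488, -0.2264, 0.0781]
ee_rot: [-3.141, 0.0, -2.823]
force: [-2.1, 3.1, 6.6]
width: 0.0137
gripper_force: 30.0
```

```bash
python3 -c "from h import *; st()"
```

```text
{'t': 19.05, 'q': [-0.0698, 0.3116, -0.5032, 0.0001, -0.7557, -1.1829], 'qd': [-0.0002, -0.0002, -0.0002, -0.0001, -0.0003, 0.0151], 'joint_efforts': [-0.3615, -43.5752, 20.8545, 4.9258, 0.796, -0.2531], 'eef_pos': [0.488, -0.2264, 0.0781], 'ee_rot': [-3.1414, 0.0002, -2.8234], 'force': [-2.0702, 3.0762, 6.5546], 'moment': [0.5849, 0.8584, 0.0315], 'gripper_force': 29.9961, 'width': 0.0137}
```

{"op": "servo_tool", "data": {"targets": [{"angular": [0, 0, 1], "xyz": [0, 0, 0], "claw": 0.8}, {"angular": [0, 0, 1], "xyz": [0, 0, 0], "claw": 0.8}, {"angular": [0, 0, 0], "xyz": [0, 0, 0], "claw": 0.8}, {"angular": [0, 0, 0], "xyz": [0, 0, 0], "claw": 0.8}]}}

```text
t: 19.45
eef_pos: [0.488, -0.2264, 0.0781]
ee_rot: [-3.141, 0.0, -2.858]
force: [-1.4, 0.7, 6.9]
width: 0.0136
gripper_force: 30.0
```

```bash
python3 -c "from h import *; st()"|grep -o "'ee_rot.*"
```

```text
'ee_rot': [-3.1415, 0.0002, -2.8578], 'force': [-1.4337, 0.6987, 6.9133], 'moment': [0.6363, 0.8299, -0.0023], 'gripper_force': 29.9954, 'width': 0.0136}
```

{"op": "servo_tool", "data": {"targets": [{"angular": [0, 0, 1], "xyz": [0, 0, 0], "claw": 0.8}, {"angular": [0, 0, 1], "xyz": [0, 0, 0], "claw": 0.8}, {"angular": [0, 0, 0], "xyz": [0, 0, 0], "claw": 0.8}, {"angular": [0, 0, 0], "xyz": [0, 0, 0], "claw": 0.8}]}}

```text
t: 19.85
eef_pos: [0.488, -0.2264, 0.0781]
ee_rot: [-3.141, -0.0, -2.891]
force: [-2.1, 1.7, 6.9]
width: 0.0138
gripper_force: 30.6
```

```bash
python3 -c "from h import *; st()"|grep -o "'ee_rot.*"
```

```text
'ee_rot': [-3.1412, -0.0, -2.8912], 'force': [-2.0871, 1.6909, 6.9037], 'moment': [0.718, 0.8691, 0.7413], 'gripper_force': 30.5821, 'width': 0.0138}
```

The moment about z rose to 0.74 N·m at yaw -165.6°, which is the end stop. I'll let go and rise straight up.

{"op": "servo_tool", "data": {"targets": [{"angular": [0, 0, 0], "xyz": [0, 0, 0], "claw": 3.5}, {"angular": [0, 0, 0], "xyz": [0, 0, 0], "claw": 3.5}, {"angular": [0, 0, 0], "xyz": [0, 0, 0], "claw": 3.5}, {"angular": [0, 0, 0], "xyz": [0, 0, 0], "claw": 3.5}, {"angular": [0, 0, 0], "xyz": [0, 0, 0], "claw": 3.5}, {"angular": [0, 0, 0], "xyz": [0, 0, -1], "claw": 3.5}, {"angular": [0, 0, 0], "xyz": [0, 0, -2], "claw": 3.5}, {"angular": [0, 0, 0], "xyz": [0, 0, -3], "claw": 3.5}, {"angular": [0, 0, 0], "xyz": [0, 0, -4], "claw": 3.5}, {"angular": [0, 0, 0], "xyz": [0, 0, -4], "claw": 3.5}, {"angular": [0, 0, 0], "xyz": [0, 0, -3], "claw": 3.5}, {"angular": [0, 0, 0], "xyz": [0, 0, -1], "claw": 3.5}, {"angular": [0, 0, 0], "xyz": [0, 0, 0], "claw": 3.5}, {"angular": [0, 0, 0], "xyz": [0, 0, 0], "claw": 3.5}]}}

```text
t: 21.25
eef_pos: [0.4874, -0.2262, 0.2568]
ee_rot: [3.141, -0.001, -2.893]
force: [-0.9, -0.4, -0.6]
width: 0.0347
gripper_force: 0.0
```

```bash
python3 - <<'E'
from h import *
f=grab('wrist'); s=grab('side')
a=cv2.resize(f['color'],(480,300)); b=cv2.resize(s['color'][130:220,260:380],(400,300),interpolation=2)
t=grab('top')['color'][160:265,350:460]; t=cv2.resize(t,(314,300),interpolation=2)
im=np.zeros((600,800,3),np.uint8); im[:300,:480]=a; im[:300,480:794]=t; im[300:,:400]=b
cv2.imwrite('pics/fin.png',im)
E
```

```text
(no output)
```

View pics/fin.png

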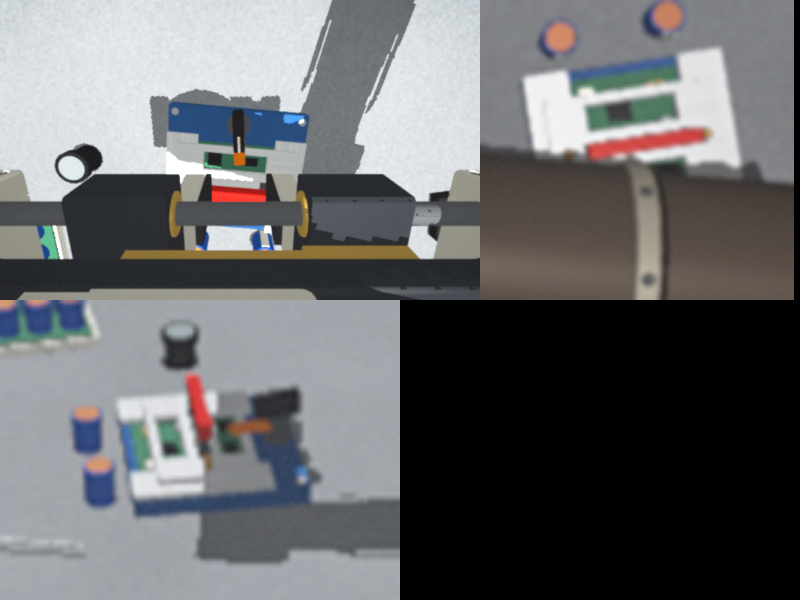

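The plate lies flat on the rails with pins through, as the wrist, top and side views show. The orange arm (wrist tile (240,157), side tile (250,427)) reaches over the plate edge and the gripper is clear. The capacitors and loupe stand where they were.

```bash
python3 -c "from h import *; print(order.job_done())"
```

```text
the job is handed in; nothing more can be done
None
```

The job is handed in: the plate is seated on the rails with both pins through, the clamp knob is turned to its end stop with the orange arm over the plate, and the gripper is clear after about 21 of the 64 s.

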